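# Stand the fallen mirror back up on the shop display

## Task

The framed mirror on the wooden display riser has fallen on its face. Stand it up again with its foot edge down in the slot of the deck board, square to it, and its top leaned back on the backboard, glass to the front. Handle it gently, without slamming or forcing it, and leave the other goods where they are.

Things in the scene. Friction and masses are not known exactly. Their poses are not given: they have to be found in the camera images.
- stand: Fixed wooden display riser, 360 mm long (y), with an upright backboard. Origin on the table under its middle; z up, x towards the backboard, y along it. On it lies a pale deck board, top 60 mm above the table, 270 mm deep, that can be set fore and aft under the backboard (it is fixed now); parallel to the backboard a slot 20 mm wide and 10 mm deep runs through it, y = -166 to 166 mm.
- backboard_top (a point): Front top edge of the backboard, at x = 130, y = -55, z = 180 mm of the riser, same axes; board 12 mm thick. The slot's middle lies 40 to 76 mm in front of the backboard's face: where the deck board was set this time is not reported, it must be seen or felt. The deck's front edge is 170 mm in front of the slot's front wall.
- mirror: Loose mirror in a dark wooden frame, a flat board 150 mm wide (y), 190 mm tall (z, foot to top), 14 mm thick (x); origin at its centre, the glass looks to -x. 0.28 to 0.56 kg, friction on the deck 0.5 to 0.7. It starts face down on the deck, foot edge towards the slot but 10 to 54 mm short of it, up to 0.12 rad askew, top edge jutting 30 to 75 mm past the deck's front edge.
- mirror_foot (a point): Middle of the mirror's foot edge (half-way through its thickness), 95 mm from its centre; same axes as the mirror. With its foot in the slot the mirror comes to lean 13 to 30 degrees from upright, on the backboard's top edge.
- mirror_top (a point): Middle of the mirror's top edge (half-way through its thickness), 95 mm from its centre; same axes as the mirror.
- picture: Bystander: small painted wooden panel, 95 mm wide, 130 mm tall, leaning on its own strut on the deck, near the +y end of the riser. Origin on the deck under its panel.
- tin: Bystander: flat round cream tin, 66 mm across, 34 mm high, on the deck in front of the small picture. Origin under its centre.
- carton: Bystander: soap carton 42 x 70 x 32 mm on the table behind the riser. Origin under its centre.
- spray: Bystander: upright amber bottle, 42 mm across, 160 mm tall, on the table. Origin under its centre.
- serum: Bystander: upright white bottle, 36 mm across, 120 mm tall, on the table. Origin under its centre.
- tube: Bystander: cream tube standing on its cap, 48 mm wide, 140 mm tall, on the table. Origin under its centre.
- jar: Bystander: white jar, 88 mm across, 62 mm high, on the table. Origin under its centre.
- flat_tin: Bystander: flat round tin, 80 mm across, 32 mm high, on the table before the riser's front. Origin under its centre.

How it is judged:
By the outcome, as a careful person would: the job done as asked, in the order asked, and still so for the second after the job is handed in, with the robot touching nothing.
It also fails if it takes over 54 s, if anything falls off the work surface, if the arm or the gripper's body presses on something with over 40 N, if the wrist force passes 120 N, or if a joint passes its speed limit or range.

## Robot

A 7-joint arm with a two-finger parallel gripper is mounted at the origin on the work surface. World frame = base frame: x ahead of the robot, y to its left, z up, the work surface at z = 0. Lengths are in m, angles in rad, forces in N, time in s.
With the tool pointing down it reaches from about 0.425 to 0.825 m from the base axis. Payload 3.6 kg.
Tool frame: the origin (TCP) lies at the very end of the fingers, on their centre line; the grasp point (between the pads) lies 19 mm behind it; z points along the fingers, x is the direction in which the jaws open and shut, and the axes are right-handed (so a half turn about z gives the same grasp; the last joint's range is limited). The gripper opens to 85 mm and grips with 20 to 120 N. Pads are 22 mm wide; open, the fingers measure 114 mm over their backs; the gripper's body (76 mm by 85 mm) begins 54 mm behind the grasp point. The pads swing forward as they close: fully open they stand 13 mm farther back than shut.
Start: joints at [1.135, 0.615, -0.013, 1.423, 0.008, 1.103, -0.04], TCP at [0.258, -0.596, 0.231] pointing down, gripper open.
Joint ranges: [-3.12, 3.12], [-0.3, 2.06], [-1.34, 1.32], [0.26, 2.42], [-1.36, 4.5], [0.01, 1.98], [-2.84, 2.84]. Speed limits (rad/s): [2.79, 2.79, 3.14, 3.14, 3.14, 3.14, 3.14].

## Interface

Orientations are given as a 3x3 rotation matrix whose columns are the frame's x, y, z axes.
In Python, from bench import manip, optics gives the robot as it stands.
- The arm moves only by the tool move_arm, never from a script. Its argument "steps" is a list of rows, each an object with "travel": the shift along the tool's x, y, z in cm, a list of three; "twist": the turn, a rotation vector about the tool's x, y, z in rad, a list of three; "gripper": the opening, from 0 (shut) to 1 (fully open). In form: [{"travel": [x, y, z], "twist": [wx, wy, wz], "gripper": gripper}, ...]. A call has 1 to 10 rows; each row is the pose to reach, as a shift and turn from the pose commanded when the call began, along the tool's axes at that moment; what a row does not reach only later rows make up. A row lasts 1/10 s, in which the tool goes at most 50 mm and 8.59 degrees, less where a joint would pass 70% of its speed; a pose out of reach is approached as far as the arm can. A call with a gripper value outside its range is refused whole. The fingers move at their own pace and stop on an object; "force" is the grip in N (left out, the last holds). Time passes only in rows, so rows that repeat a pose let the fingers close. It gives the time, the measured TCP pose, the force and the opening at its end, in the units of the state.
- manip.get_obs(): the state, without advancing time (a new reading comes with each control period).
- optics.read_camera(name): name is "side" or "top" or "wrist"; returns a dict with "pixels" (384x512x3 uint8, blue, green, red), "z_map" (384x512 float32, m along the optical axis (not along the pixel's ray), 0 where there is no reading), "camera_matrix" (3x3 intrinsics, pixels), "T" (4x4, takes a point from camera to world coordinates); the wrist camera has in their place "mount" (4x4, takes a point from camera to tool coordinates, whose origin is the TCP and whose axes are the tool frame's). Camera axes: x right, y down, z forward; pixel columns grow to the right and rows downward; lengths in m; the calibration is good to about 2 mm. The wrist camera is an equidistant fisheye: a pixel r from the principal point sees the ray r / f radians off the axis. A picture is of the moment at which its call begins: read the wrist's pose just before it.
- manip.close_job(): hands the job in, once; it reports no verdict.
The state is a dict: "time_s": time; "qpos": joint angles; "joint_vel": joint speeds; "joint_efforts": joint torques, N m; "tool_pos": TCP position; "tcp_rot": TCP orientation; "contact_force": force on the tool from outside, world axes, zero at the start; "torque": the same for the moment, N m; "width": finger opening in m.
Only numpy, scipy, OpenCV 4.12 (cv2) and the standard library are available. Lean on these libraries where they do the work, as an engineer would, in place of code of your own. Each camera call takes 0.05 s, during which the arm holds its last target. There are 200 camera calls.

## Working session

There is one attempt and no reset: what is moved stays moved. The work goes in short steps, Python scripts to look and compute and a tool call to move; the robot and the scene stay as the last step left them, time stands still between calls to the robot, and variables do not carry over. Pictures are saved under pics/ and viewed, about 8 in all and at most 12, crops included, and the job is handed in when it is done.

Besides the shell and the picture viewer there is one more tool, called after "Request:" as name(argument=value, ...), one argument or row to a line, values as JSON. move_arm: Moves the arm, as the interface text tells. Its arguments: {"type":"object","properties":{"steps":{"type":"array"},"force":{"type":"number"}},"required":["steps"]}

```bash
ls; mkdir -p pics; python3 - <<'E'
from bench import manip, optics
import cv2, numpy as np
o=manip.get_obs()
print(o)
for n in("side","top"):
    c=optics.read_camera(n); cv2.imwrite(f"pics/{n}0.png",c["pixels"]); np.savez(f"{n}0.npz",**c); print(n,c["camera_matrix"],c["T"])
E
```

```text
pics
{'time_s': 0.0, 'qpos': array([ 1.13552448,  0.61593106, -0.01263951,  1.42492394,  0.00805185,
        1.10337997, -0.04039799]), 'joint_vel': array([-9.42566729e-04, -9.78596003e-05,  4.95745664e-04,  8.54250558e-04,
       -1.75536880e-05,  1.56461363e-04, -4.33596795e-04]), 'joint_efforts': array([-6.07630463e-04, -4.69214845e+01,  2.59200046e-01, -1.71037853e+01,
        1.00322423e-02,  9.64196865e-03,  6.53671464e-06]), 'tool_pos': array([ 0.25808912, -0.59572479,  0.23012207]), 'tcp_rot': array([[ 3.97541787e-01, -9.17583510e-01, -1.01426405e-03],
       [-9.17580404e-01, -3.97543081e-01,  2.38752979e-03],
       [-2.59397162e-03, -1.84740473e-05, -9.99996635e-01]]), 'contact_force': array([-0.89602901,  0.6037146 ,  0.90559546]), 'torque': array([ 0.03968137, -0.01031445, -0.05572995]), 'width': 0.08562583467739715}
side [[469.83598309   0.         255.93414352]
 [  0.         469.83598309 188.8996868 ]
 [  0.           0.           1.        ]] [[-0.99355416 -0.05385874  0.09974648  0.4032495 ]
 [-0.11185343  0.6086947  -0.78548047  1.02968934]
 [-0.01841016 -0.79157438 -0.61079544  0.93686034]
 [ 0.          0.          0.          1.        ]]
top [[363.05622556   0.         258.5297422 ]
 [  0.         363.05622556 188.73512993]
 [  0.           0.           1.        ]] [[ 0.02165474 -0.99433596  0.10405323  0.40811051]
 [-0.99945712 -0.02411536 -0.022448   -0.0036716 ]
 [ 0.02483013 -0.10351064 -0.99431837  1.36868971]
 [ 0.          0.          0.          1.        ]]
```

View pics/side0.png

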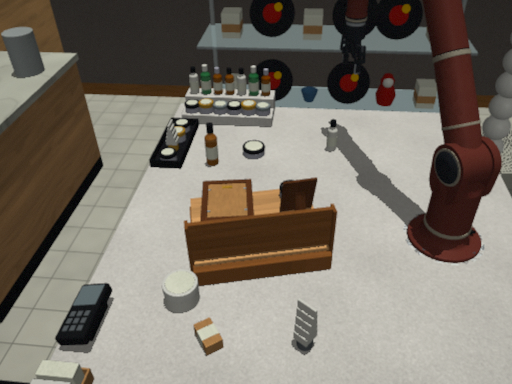

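View pics/top0.png

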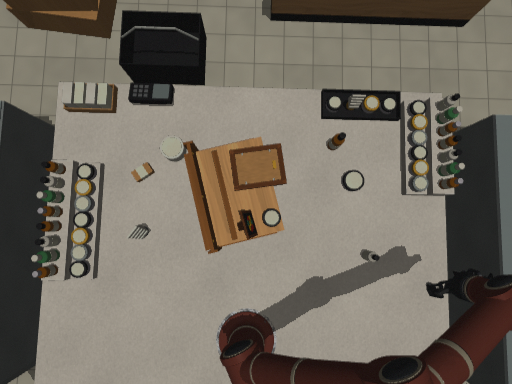

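```bash
cat > h.py <<'E'
import numpy as np, cv2
def cloud(c):
    z=c["z_map"];K=c["camera_matrix"];v,u=np.mgrid[:z.shape[0],:z.shape[1]]
    P=np.dstack([(u-K[0,2])/K[0,0]*z,(v-K[1,2])/K[1,1]*z,z])
    W=P@c["T"][:3,:3].T+c["T"][:3,3]; W[z==0]=np.nan; return W
E
python3 - <<'E'
from h import *
c=dict(np.load("top0.npz"));W=cloud(c)
def rect(lo,hi,name,box=(slice(130,255),slice(180,295))):
    m=np.zeros(W.shape[:2],np.uint8); m[box]=((W[box][...,2]>lo)&(W[box][...,2]<hi))*255
    m=cv2.morphologyEx(m,cv2.MORPH_OPEN,np.ones((3,3)))
    n,l,s,_=cv2.connectedComponentsWithStats(m)
    for i in range(1,n):
        if s[i,4]>60:
            P=W[l==i]; (cx,cy),(w,h),a=cv2.minAreaRect((P[:,:2]*1000).astype(np.float32))
            print(name,s[i],"c",round(cx,1),round(cy,1),"wh",round(w,1),round(h,1),"a",round(a,2),"z",np.median(P[:,2]).round(4))
rect(.168,.195,"back");rect(.068,.085,"mirror");rect(.052,.067,"deck");rect(.086,.3,"tall")
crop=c["pixels"][130:255,180:295]; a=cv2.resize(crop,None,fx=4,fy=4,interpolation=cv2.INTER_CUBIC)
z=np.clip((W[130:255,180:295,2]-.03)/.08*255,0,255); z=np.nan_to_num(z).astype(np.uint8)
b=cv2.applyColorMap(cv2.resize(z,None,fx=3,fy=4,interpolation=cv2.INTER_NEAREST),cv2.COLORMAP_JET)
cv2.imwrite("pics/crop.png",np.hstack([a,b[:, :]])[:600,:800])
E
```

```text
back [183 141  35 112 495] c 504.5 161.4 wh 374.6 31.3 a 15.14 z 0.1797
back [240 211  10  28 116] c 414.5 12.0 wh 91.8 13.3 a 17.44 z 0.1851
mirror [ 229  143   58   47 2003] c 625.9 -27.0 wh 150.0 190.0 a 9.6 z 0.0732
deck [ 196  137   88  109 3899] c 539.7 37.3 wh 356.3 246.9 a 15.02 z 0.0601
tall [183 141  36 112 790] c 504.7 161.5 wh 375.0 32.0 a 15.02 z 0.1777
tall [262 208  19  19 278] c 443.0 -78.5 wh 63.1 63.5 a 0.44 z 0.0945
tall [239 210  17  29 320] c 416.4 9.2 wh 93.7 49.8 a 19.64 z 0.1491
```

View pics/crop.png

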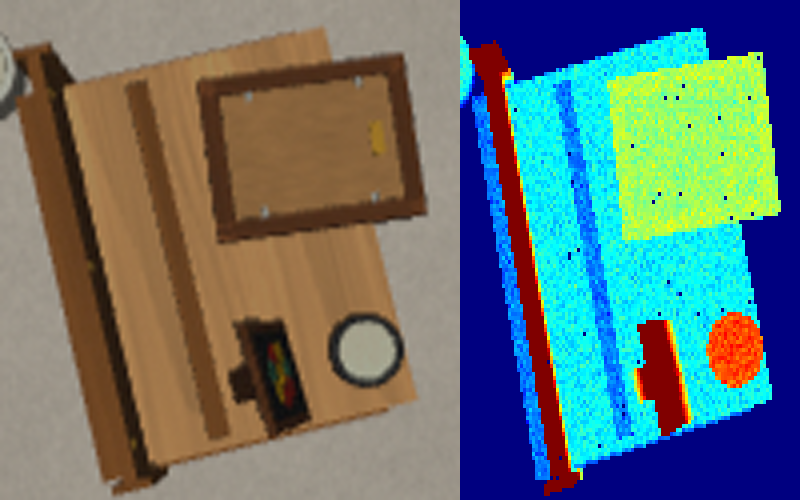

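```bash
python3 - <<'E'
from h import *
c=dict(np.load("top0.npz"));W=cloud(c)
b=(slice(130,255),slice(180,295)); P=W[b].reshape(-1,3); col=c["pixels"][b].reshape(-1,3).astype(int)
m=(P[:,2]>.044)&(P[:,2]<.0545)
# slot points, exclude behind-backboard ones by component
M=np.zeros(W.shape[:2],np.uint8);M[b]=m.reshape(125,115)*255
M=cv2.morphologyEx(M,cv2.MORPH_CLOSE,np.ones((3,3)))
n,l,s,_=cv2.connectedComponentsWithStats(M)
for i in range(1,n):
    if s[i,4]>100:
        Q=W[l==i][:,:2]*1000; vx,vy,x0,y0=cv2.fitLine(Q.astype(np.float32),cv2.DIST_HUBER,0,.01,.01).ravel()
        print("comp",s[i],"ang",np.degrees(np.arctan2(vy,vx)),"pt",x0,y0, cv2.minAreaRect(Q.astype(np.float32)))
a=np.radians(15.03); ex=np.array([-np.sin(a),np.cos(a)]);ey=-np.array([np.cos(a),np.sin(a)])
st=lambda p:(np.dot(p,ex),np.dot(p,ey))
print("back c",st([504.6,161.4]),"mirror c",st([626,-27]))
f=np.array([-np.sin(np.radians(9.6)),np.cos(np.radians(9.6))])
print("foot",np.array([626,-27])+95*f,st(np.array([626,-27])+95*f),"top",np.array([626,-27])-95*f,st(np.array([626,-27])-95*f))
d=(P[:,2]>.056)&(P[:,2]<.065); print("deck ex range",np.percentile(P[d][:,:2]@ex*1000,[.2,1,50,99,99.8]), "ey",np.percentile(P[d][:,:2]@ey*1000,[.2,99.8]))
bk=(P[:,2]>.172)&(P[:,2]<.19); Q=P[bk][:,:2]*1000; Q=Q[Q@ex>0]; print("back top ex",np.percentile(Q@ex,[2,10,50,90,98]))
# bystanders in px boxes
for nme,(u,v,r) in dict(flat_tin=(353,180,14),spray=(337,141,12),jar=(172,148,15),carton=(143,172,13),serum=(370,256,12),tube=(139,231,14)).items():
    q=W[v-r:v+r,u-r:u+r].reshape(-1,3); q=q[q[:,2]>.015]; print(nme,(np.median(q,0)*1000).round(),(q.max(0)*1000).round(),(q.min(0)*1000).round())
E
```

```text
comp [211 146  27  94 530] ang 0.0 pt 0.0 0.0 ((529.3554077148438, 97.01565551757812), (345.045166015625, 33.51115798950195), 15.364326477050781)
comp [180 151  30  99 485] ang 15.329768 pt 494.5343 190.3619 ((502.09210205078125, 192.60696411132812), (369.90130615234375, 29.053466796875), 17.027292251586914)
back c (np.float64(25.02325697613085), np.float64(-529.1927405117218)) mirror c (np.float64(-188.41363902225314), np.float64(-597.5828818083664))
foot [610.15696906  66.66962352] (np.float64(-93.83994647412176), np.float64(-606.5726914732884)) top [ 641.84303094 -120.66962352] (np.float64(-282.9873315703845), np.float64(-588.5930721434446))
deck ex range [-226.87763054 -224.3778127   -70.51413702   58.05255697   68.13408778] ey [-746.57034568 -353.9988279 ]
back top ex [13.76348405 19.45293574 24.84794995 30.39730666 35.94646343]
flat_tin [ 589. -386.   33.] [ 628. -348.   44.] [ 551. -424.   15.]
spray [ 720. -306.  108.] [ 748. -293.  163.] [ 706. -334.   17.]
jar [685. 282.  62.] [736. 330. 184.] [637. 213.  16.]
carton [603. 399.  31.] [639. 436.  40.] [566. 362.  15.]
serum [ 315. -432.   81.] [ 332. -421.  123.] [ 296. -454.   18.]
tube [381. 381.  94.] [409. 403. 146.] [359. 363.  17.]
```

```bash
cat >> h.py <<'E'
from scipy.spatial.transform import Rotation as Ro
def rot(az,pitch):
    "tool z at azimuth az deg, pitch deg below horizontal; tool x in the vertical plane, downward"
    a,p=np.radians([az,pitch]); h=np.array([np.cos(a),np.sin(a),0]); k=np.array([0,0,1.])
    z=np.cos(p)*h-np.sin(p)*k; x=-np.sin(p)*h-np.cos(p)*k
    return np.c_[x,np.cross(z,x),z]
def go(o,R,p):
    R0=o["tcp_rot"]; t=R0.T@(np.array(p)-o["tool_pos"])*100; w=Ro.from_matrix(R0.T@R).as_rotvec()
    print("travel",t.round(2),"twist",w.round(3)); return t,w
def show(o):
    R=o["tcp_rot"]; z=R[:,2]
    print("t",round(o["time_s"],2),"p",o["tool_pos"].round(4),"z",z.round(3),"x",R[:,0].round(3),"F",o["contact_force"].round(1),"w",round(o["width"],4),"q",o["qpos"].round(3).tolist())
E
python3 - <<'E'
from h import *; from bench import manip
o=manip.get_obs(); go(o,rot(85,0),[.58,-.25,.25]); go(o,rot(85,45),[.5,-.35,.3])
c=dict(np.load("top0.npz"));W=cloud(c); a=np.radians(15.03); ex=np.array([-np.sin(a),np.cos(a)]);ey=-np.array([np.cos(a),np.sin(a)])
P=W[130:255,180:295].reshape(-1,3); X=P[:,:2]@ex*1000;Y=P[:,:2]@ey*1000
for y0 in (-690,-640,-590,-540,-490,-440,-400):
    m=(abs(Y-y0)<25)&(X>-80)&(X<10)&(P[:,2]<.0545)&(P[:,2]>.045); print(y0,np.percentile(X[m],[5,50,95]).round(1),m.sum())
E
```

```text
travel [-18.94 -43.28  -1.94] twist [ 0.389 -1.533  0.388]
travel [-12.95 -31.97  -6.95] twist [ 0.195 -0.767  0.47 ]
-690 [-60.8 -47.2 -22.9] 53
-640 [-56.3 -47.6 -37.7] 73
-590 [-56.3 -47.2 -32.3] 72
-540 [-55.9 -46.4 -36.1] 78
-490 [-55.5 -46.2 -33.5] 72
-440 [-55.6 -46.6 -38.2] 74
-400 [-56.2 -46.7 -37.5] 74
```

Request:
move_arm(
  steps=[
    {"travel": [-13,-32,-7],"twist": [0.195,-0.767,0.47],"gripper": 0.55},
    {"travel": [-13,-32,-7],"twist": [0.195,-0.767,0.47],"gripper": 0.55},
    {"travel": [-13,-32,-7],"twist": [0.195,-0.767,0.47],"gripper": 0.55},
    {"travel": [-13,-32,-7],"twist": [0.195,-0.767,0.47],"gripper": 0.55},
    {"travel": [-13,-32,-7],"twist": [0.195,-0.767,0.47],"gripper": 0.55},
    {"travel": [-13,-32,-7],"twist": [0.195,-0.767,0.47],"gripper": 0.55},
    {"travel": [-13,-32,-7],"twist": [0.195,-0.767,0.47],"gripper": 0.55},
    {"travel": [-13,-32,-7],"twist": [0.195,-0.767,0.47],"gripper": 0.55},
    {"travel": [-13,-32,-7],"twist": [0.195,-0.767,0.47],"gripper": 0.55},
    {"travel": [-13,-32,-7],"twist": [0.195,-0.767,0.47],"gripper": 0.55},
  ],
)

```text
time_s: 1.1
tool_pos: [0.4994, -0.3508, 0.3007]
tcp_rot: [[-0.063, -0.996, 0.062], [-0.706, 0.088, 0.702], [-0.705, 0.001, -0.709]]
contact_force: [-0.0, -0.2, -0.6]
width: 0.0472
```

```bash
python3 - <<'E'
from h import *; from bench import manip
o=manip.get_obs(); show(o); go(o,rot(85,0),[.6,-.24,.2])
E
```

```text
t 1.1 p [ 0.4994 -0.3508  0.3007] z [ 0.062  0.702 -0.709] x [-0.063 -0.706 -0.705] F [-0.  -0.2 -0.6] w 0.0472 q [0.868, 0.792, -0.069, 1.12, -0.523, 1.772, -0.815]
travel [-1.36 -9.05 15.54] twist [-0.001 -0.788 -0.001]
```

```bash
python3 - <<'E'
import itertools; from h import *
qa=[1.13552448,0.61593106,-0.01263951,1.42492394,0.00805185,1.10337997,-0.04039799]
Ra=np.array([[.39754,-.91758,-.00101],[-.91758,-.39754,.00239],[-.00259,0,-1]]);pa=[.25809,-.59572,.23012]
from bench import manip
o=manip.get_obs(); qb=o["qpos"];Rb=o["tcp_rot"];pb=o["tool_pos"]
def chain(q,s):
    R=np.eye(3);L=[]
    for i in range(7):
        R=R@Ro.from_euler("zyzyzyz"[i],s[i]*q[i]).as_matrix(); L.append(R)
    return L
res=[]
for s in itertools.product([1,-1],repeat=4):
  S=[s[0],1,s[1],1,s[2],1,s[3]]
  A=chain(qa,S)[-1];B=chain(qb,S)[-1]
  # fixed base B0 (z rot) and tool T unknown: compare up to T: T=A^T Ra
  T=A.T@Ra; res.append((np.linalg.norm(B@T-Rb),S,T.round(3).tolist()))
res.sort(key=lambda r:r[0]); print(res[:2])
S=res[0][1]
rows=[];rhs=[]
for q,p in((qa,pa),(qb,pb)):
    L=chain(q,S); z=[0,0,1.]
    rows.append(np.c_[z,L[1]@z,L[3]@z,L[5]@z]);rhs+=list(p)
Am=np.vstack(rows); x,r,_,sv=np.linalg.lstsq(Am,np.array(rhs),rcond=None); print(x,r,sv,(Am@x-rhs).round(4))
E
```

```text
[(np.float64(2.044096982126794e-05), [-1, 1, -1, 1, -1, 1, -1], [[-1.0, 0.0, 0.0], [-0.0, -1.0, 0.0], [-0.0, -0.0, 1.0]]), (np.float64(0.1746839672656914), [-1, 1, 1, 1, -1, 1, -1], [[-1.0, -0.021, 0.001], [0.021, -1.0, 0.015], [0.0, 0.015, 1.0]])]
[0.28969903 0.4806638  0.41026575 0.26696839] [0.00058747] [2.29980445 1.56668734 0.50078371 0.07487276] [ 0.0176  0.0151 -0.0009  0.0069 -0.001   0.0009]
```

```bash
cat >> h.py <<'E'
from scipy.optimize import least_squares
S=[-1,1,-1,1,-1,1,-1]; LN=np.array([.29,.48,.41,.267])
lo=np.array([-3.12,-.3,-1.34,.26,-1.36,.01,-2.84]);hi=np.array([3.12,2.06,1.32,2.42,4.5,1.98,2.84])
def fk(q):
    R=np.eye(3);L=[]
    for i in range(7): R=R@Ro.from_euler("zyzyzyz"[i],S[i]*q[i]).as_matrix(); L.append(R)
    pts=np.cumsum([LN[0]*np.eye(3)[2],LN[1]*L[1][:,2],LN[2]*L[3][:,2],LN[3]*L[5][:,2]],axis=0)
    return pts,R@np.diag([-1,-1,1])
def ik(R,p,q0):
    f=lambda q:np.r_[(fk(q)[0][3]-p)*10,Ro.from_matrix(fk(q)[1].T@R).as_rotvec()*3,(q-q0)*1e-3]
    r=least_squares(f,np.clip(q0,lo+.02,hi-.02),bounds=(lo+.01,hi-.01)); P=fk(r.x)[0]
    return r.x,np.linalg.norm(P[3]-p),np.degrees(Ro.from_matrix(fk(r.x)[1].T@R).magnitude()),P
E
python3 - <<'E'
from h import *; from bench import manip
q0=manip.get_obs()["qpos"]
for az in (60,70,80,85,95):
  for pit in (0,10,20):
    k=np.radians(az); g=np.array([.622+.02*(85-az)/15*-1,-.124,.067])
    p=g+.035*np.array([np.cos(k),np.sin(k),0])
    best=min((ik(rot(az,pit),p,q0+d) for d in (np.zeros(7),np.array([0,0,.6,0,0,0,0]),np.array([0,0,-.6,0,-.3,0,0]))),key=lambda r:r[1]*10+r[2])
    print(az,pit,best[0].round(2).tolist(),"err",best[1].round(4),best[2].round(2),"elbow",best[3][1].round(2),"wrist",best[3][2].round(3))
E
```

```text
60 0 [0.93, 1.29, -0.47, 1.62, -1.17, 1.23, -0.39] err 0.0 0.0 elbow [ 0.28 -0.37  0.42] wrist [ 0.473 -0.325  0.067]
60 10 [0.9, 1.18, -0.44, 1.67, -1.16, 1.11, -0.45] err 0.0 0.0 elbow [ 0.28 -0.35  0.47] wrist [ 0.475 -0.321  0.113]
60 20 [0.86, 1.08, -0.41, 1.71, -1.12, 0.99, -0.52] err 0.0 0.0 elbow [ 0.28 -0.32  0.51] wrist [ 0.481 -0.311  0.158]
70 0 [0.89, 1.32, -0.48, 1.47, -1.0, 1.34, -0.55] err 0.0 0.0 elbow [ 0.29 -0.36  0.41] wrist [ 0.523 -0.342  0.067]
70 10 [0.86, 1.22, -0.44, 1.52, -0.97, 1.22, -0.59] err 0.0 0.0 elbow [ 0.3  -0.34  0.45] wrist [ 0.524 -0.338  0.113]
70 20 [0.82, 1.13, -0.41, 1.56, -0.93, 1.11, -0.65] err 0.0 0.0 elbow [ 0.3  -0.32  0.5 ] wrist [ 0.528 -0.327  0.158]
80 0 [0.83, 1.37, -0.48, 1.3, -0.87, 1.48, -0.67] err 0.0 0.0 elbow [ 0.32 -0.35  0.39] wrist [ 0.575 -0.352  0.067]
80 10 [0.8, 1.27, -0.44, 1.35, -0.83, 1.37, -0.69] err 0.0 0.0 elbow [ 0.32 -0.33  0.43] wrist [ 0.576 -0.348  0.113]
80 20 [0.77, 1.18, -0.41, 1.4, -0.78, 1.26, -0.73] err 0.0 0.0 elbow [ 0.32 -0.31  0.47] wrist [ 0.578 -0.337  0.158]
85 0 [0.79, 1.39, -0.49, 1.21, -0.81, 1.56, -0.72] err 0.0 0.0 elbow [ 0.33 -0.34  0.38] wrist [ 0.602 -0.355  0.067]
85 10 [0.77, 1.3, -0.45, 1.26, -0.77, 1.45, -0.73] err 0.0 0.0 elbow [ 0.33 -0.32  0.42] wrist [ 0.602 -0.351  0.113]
85 20 [0.74, 1.2, -0.41, 1.32, -0.72, 1.34, -0.76] err 0.0 0.0 elbow [ 0.33 -0.3   0.46] wrist [ 0.603 -0.339  0.158]
95 0 [0.72, 1.45, -0.49, 1.02, -0.72, 1.74, -0.81] err 0.0 0.0 elbow [ 0.36 -0.31  0.35] wrist [ 0.656 -0.355  0.067]
95 10 [0.7, 1.36, -0.45, 1.08, -0.66, 1.63, -0.8] err 0.0 0.0 elbow [ 0.36 -0.3   0.39] wrist [ 0.655 -0.351  0.113]
95 20 [0.68, 1.26, -0.41, 1.15, -0.61, 1.52, -0.8] err 0.0 0.0 elbow [ 0.36 -0.29  0.43] wrist [ 0.654 -0.339  0.158]
```

```bash
python3 - <<'E'
from h import *; from bench import manip
o=manip.get_obs(); go(o,rot(85,15),[.611,-.195,.13]); go(o,rot(85,15),[.611,-.195,.064])
E
```

```text
travel [ 0.33 -9.75 23.74] twist [-0.001 -0.526 -0.001]
travel [ 4.98 -9.76 28.42] twist [-0.001 -0.526 -0.001]
```

Request:
move_arm(
  steps=[
    {"travel": [0.3,-9.8,23.7],"twist": [0,-0.526,0],"gripper": 0.55},
    {"travel": [0.3,-9.8,23.7],"twist": [0,-0.526,0],"gripper": 0.55},
    {"travel": [0.3,-9.8,23.7],"twist": [0,-0.526,0],"gripper": 0.55},
    {"travel": [0.3,-9.8,23.7],"twist": [0,-0.526,0],"gripper": 0.55},
    {"travel": [0.3,-9.8,23.7],"twist": [0,-0.526,0],"gripper": 0.55},
    {"travel": [0.3,-9.8,23.7],"twist": [0,-0.526,0],"gripper": 0.55},
    {"travel": [2.5,-9.8,26],"twist": [0,-0.526,0],"gripper": 0.55},
    {"travel": [5,-9.8,28.4],"twist": [0,-0.526,0],"gripper": 0.55},
    {"travel": [5,-9.8,28.4],"twist": [0,-0.526,0],"gripper": 0.55},
  ],
)

```text
time_s: 2.0
tool_pos: [0.6092, -0.1953, 0.0594]
tcp_rot: [[-0.032, -0.996, 0.083], [-0.257, 0.089, 0.962], [-0.966, 0.009, -0.258]]
contact_force: [-0.8, 0.8, -0.7]
width: 0.0469
```

```bash
python3 - <<'E'
from h import *; from bench import manip, optics
o=manip.get_obs(); show(o); go(o,rot(85,15),[.6205,-.085,.064])
c=optics.read_camera("side"); cv2.imwrite("pics/side1.png",cv2.resize(c["pixels"][60:320,130:470],None,fx=2.2,fy=2.2,interpolation=cv2.INTER_CUBIC))
E
```

```text
t 2.0 p [ 0.6092 -0.1953  0.0594] z [ 0.083  0.962 -0.258] x [-0.032 -0.257 -0.966] F [-0.8  0.8 -0.7] w 0.0469 q [0.771, 1.268, -0.225, 1.184, -0.798, 1.607, -0.676]
travel [-3.31 -0.14 10.59] twist [ 0.001  0.    -0.009]
```

View pics/side1.png

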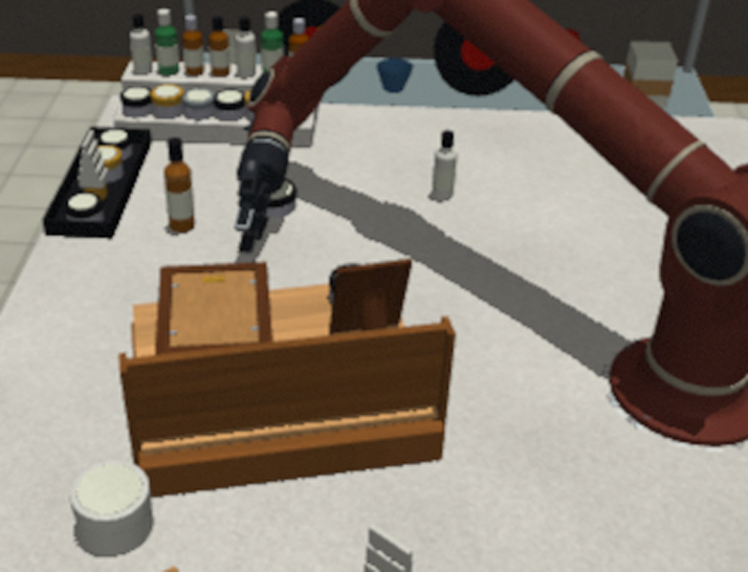

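Request:
move_arm(
  steps=[
    {"travel": [-0.45,0,0.2],"twist": [0,0,0],"gripper": 0.55},
    {"travel": [-0.8,0,2.1],"twist": [0,0,0],"gripper": 0.55},
    {"travel": [-1.3,0,4],"twist": [0,0,0],"gripper": 0.55},
    {"travel": [-1.8,0,5.5],"twist": [0,0,0],"gripper": 0.55},
    {"travel": [-2.2,0,7],"twist": [0,0,0],"gripper": 0.55},
    {"travel": [-2.6,0,8.5],"twist": [0,0,0],"gripper": 0.55},
    {"travel": [-3.0,-0.1,9.6],"twist": [0,0,0],"gripper": 0.55},
    {"travel": [-3.3,-0.1,10.6],"twist": [0,0,0],"gripper": 0.55},
    {"travel": [-3.3,-0.1,10.6],"twist": [0,0,0],"gripper": 0.55},
  ],
)

```text
time_s: 2.95
tool_pos: [0.6233, -0.0815, 0.0703]
tcp_rot: [[-0.021, -0.996, 0.082], [-0.256, 0.085, 0.963], [-0.967, -0.001, -0.256]]
contact_force: [0.6, 0.5, -0.9]
width: 0.0473
```

```bash
python3 - <<'E'
from h import *; from bench import manip, optics
o=manip.get_obs(); show(o); go(o,rot(85,15),[.6205,-.085,.105])
c=optics.read_camera("wrist"); cv2.imwrite("pics/w1.png",c["pixels"])
E
```

```text
t 2.95 p [ 0.6233 -0.0815  0.0703] z [ 0.082  0.963 -0.256] x [-0.021 -0.256 -0.967] F [ 0.6  0.5 -0.9] w 0.0473 q [0.674, 1.198, -0.278, 1.395, -0.88, 1.416, -0.616]
travel [-3.26  0.24 -1.25] twist [0.002 0.003 0.002]
```

View pics/w1.png

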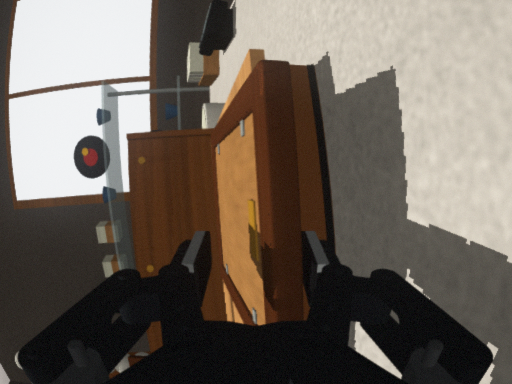

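```bash
cat >> h.py <<'E'
UP=np.array([0,0,1.])
def mir(corner,yaw,th,d1=.1483,lat=.0118,skew=14.6):
    "corner: glass-side foot edge mid on floor; yaw: foot edge azimuth deg; th: tilt deg (0 flat, 90 upright)"
    y,t=np.radians([yaw,th]); u=np.array([np.cos(y),np.sin(y),0]); f=np.array([-np.sin(y),np.cos(y),0])
    ft=f*np.cos(t)-UP*np.sin(t); n=UP*np.cos(t)+f*np.sin(t)
    p=np.array(corner)+.007*n-d1*ft-lat*u
    return Ro.from_rotvec(-u*t).as_matrix()@rot(yaw+90-skew,0), p
E
python3 - <<'E'
from h import *; from bench import manip
o=manip.get_obs(); show(o)
R,p=mir([.6102,.0667,.06],9.6,15); print(p); t,w=go(o,R,p)
E
```

```text
t 3.0 p [ 0.6232 -0.0829  0.0697] z [ 0.084  0.963 -0.258] x [-0.022 -0.257 -0.966] F [-0.2  0.2 -0.4] w 0.0467 q [0.675, 1.199, -0.276, 1.394, -0.879, 1.416, -0.617]
[ 0.6221522  -0.07472229  0.10514435]
travel [-3.64  0.17 -0.14] twist [ 0.009 -0.007 -0.064]
```

Request:
move_arm(
  steps=[
    {"travel": [-0.5,0,0],"twist": [0,0,-0.02],"gripper": 0.45},
    {"travel": [-1.0,0,0],"twist": [0,0,-0.04],"gripper": 0.4},
    {"travel": [-1.5,0.1,0],"twist": [0,0,-0.064],"gripper": 0.35},
    {"travel": [-2.0,0.1,0],"twist": [0,0,-0.064],"gripper": 0.35},
    {"travel": [-2.5,0.1,0],"twist": [0,0,-0.064],"gripper": 0.35},
    {"travel": [-3.0,0.2,-0.1],"twist": [0,0,-0.064],"gripper": 0.35},
    {"travel": [-3.4,0.2,-0.1],"twist": [0,0,-0.064],"gripper": 0.35},
    {"travel": [-3.6,0.2,-0.1],"twist": [0,0,-0.064],"gripper": 0.35},
    {"travel": [-3.6,0.2,-0.1],"twist": [0,0,-0.064],"gripper": 0.35},
  ],
  force=40,
)

```text
time_s: 3.9
tool_pos: [0.622, -0.0751, 0.1049]
tcp_rot: [[0.042, -0.996, 0.084], [-0.262, 0.07, 0.962], [-0.964, -0.063, -0.258]]
contact_force: [-0.3, -0.7, -1.8]
width: 0.0301
```

```bash
python3 - <<'E'
from h import *; from bench import manip, optics
o=manip.get_obs(); show(o)
R,p=mir([.6102,.0667,.06],9.6,15);  go(o,R,p)
c=optics.read_camera("side"); cv2.imwrite("pics/side2.png",cv2.resize(c["pixels"][130:290,160:360],None,fx=3.7,fy=3.7,interpolation=cv2.INTER_CUBIC))
E
```

```text
t 3.9 p [ 0.622  -0.0751  0.1049] z [ 0.084  0.962 -0.258] x [ 0.042 -0.262 -0.964] F [-0.3 -0.7 -1.8] w 0.0301 q [0.679, 1.141, -0.299, 1.428, -0.883, 1.412, -0.584]
travel [-0.04 -0.01  0.03] twist [ 0.009 -0.008 -0.   ]
```

View pics/side2.png

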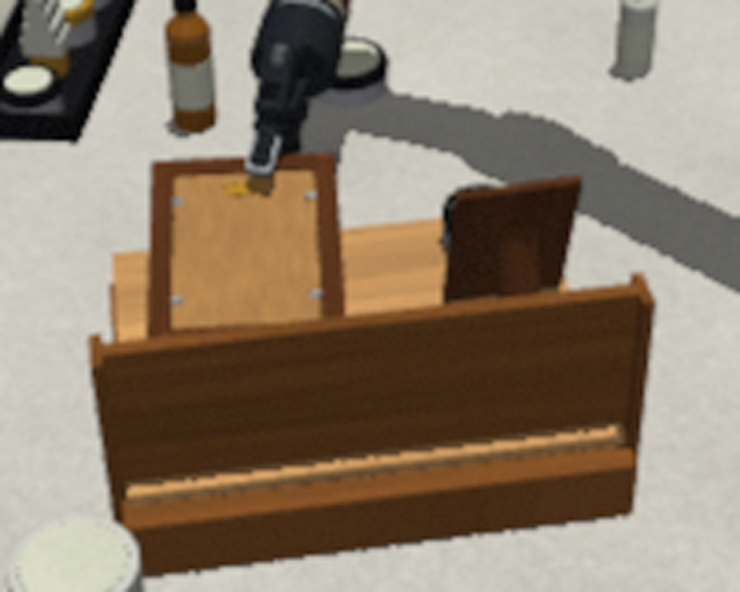

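Request:
move_arm(
  steps=[
    {"travel": [0,0,0],"twist": [0,0,0],"gripper": 0.28},
    {"travel": [0,0,0],"twist": [0,0,0],"gripper": 0.22},
    {"travel": [0,0,0],"twist": [0,0,0],"gripper": 0.16},
    {"travel": [0,0,0],"twist": [0,0,0],"gripper": 0.1},
    {"travel": [0,0,0],"twist": [0,0,0],"gripper": 0.05},
    {"travel": [0,0,0],"twist": [0,0,0],"gripper": 0.05},
  ],
  force=60,
)

```text
time_s: 4.55
tool_pos: [0.6219, -0.0748, 0.1056]
tcp_rot: [[0.043, -0.996, 0.084], [-0.26, 0.07, 0.963], [-0.965, -0.063, -0.256]]
contact_force: [-0.6, -1.9, 2.3]
width: 0.0132
```

```bash
python3 - <<'E'
from h import *; from bench import manip, optics
o=manip.get_obs(); show(o)
c=optics.read_camera("top"); W=cloud(c); np.savez("top1.npz",**c)
# mirror back: brown surface above deck; fit plane
b=(slice(125,225),slice(210,300)); P=W[b].reshape(-1,3)
a=np.radians(15.03); ex=np.array([-np.sin(a),np.cos(a)]);ey=-np.array([np.cos(a),np.sin(a)])
X=P[:,:2]@ex;Y=P[:,:2]@ey
k=(Y<-.535)&(Y>-.68)&(X>-.3)&(X<-.07)&(P[:,2]>.07)&(P[:,2]<.16); Q=P[k]
for _ in range(5):
    m=Q.mean(0); n=np.linalg.svd(Q-m)[2][2]; n*=np.sign(n[2]); Q=Q[abs((Q-m)@n)<.004]
print("plane n",n.round(4),"c",m.round(4),len(Q),"tilt",np.degrees(np.arccos(n[2])),"az",np.degrees(np.arctan2(n[1],n[0])))
H=(Q[:,:2]*1000).astype(np.float32)
u=np.cross(UP,n);u/=-np.linalg.norm(u);f=np.cross(n,u); f*=np.sign(f[1])
A=(Q-m)@u*1000;B=(Q-m)@f*1000; r=cv2.minAreaRect(np.c_[A,B].astype(np.float32)); print("u",u.round(3),"f",f.round(3),"rect",r)
E
```

```text
t 4.55 p [ 0.6219 -0.0748  0.1056] z [ 0.084  0.963 -0.256] x [ 0.043 -0.26  -0.965] F [-0.6 -1.9  2.3] w 0.0132 q [0.68, 1.142, -0.3, 1.428, -0.884, 1.414, -0.584]
plane n [-0.0436  0.2542  0.9662] c [ 0.6291 -0.0091  0.0954] 1615 tilt 14.943792056292201 az 99.7284452436403
u [ 0.986  0.169 -0.   ] f [-0.163  0.952 -0.258] rect ((-2.8260574340820312, -3.3873443603515625), (146.7461700439453, 190.7170867919922), 0.4582120180130005)
```

```bash
cat >> h.py <<'E'
n=np.array([-.0436,.2542,.9662]);n/=np.linalg.norm(n)
a0=np.radians(.46)
u=np.cross(n,UP);u/=np.linalg.norm(u); u*=np.sign(u[0]); f=np.cross(n,u); f*=np.sign(f[1])
ctr=np.array([.6272,-.0146,.0895])
# rect angle .46 deg from u towards f (rotate mirror axes)
u1=u*np.cos(a0)+f*np.sin(a0); f1=f*np.cos(a0)-u*np.sin(a0)
T0=np.array([.6219,-.0748,.1056]); R0g=np.array([[.043,-.996,.084],[-.26,.07,.963],[-.965,-.063,-.256]]); R0g=Ro.from_matrix(R0g).as_matrix()
MR=R0g.T@np.c_[u1,f1,n]; Mp=R0g.T@(ctr-T0)      # mirror [u,f,n] and centre in tool frame
YAW=15.03
EX=np.array([-np.sin(np.radians(YAW)),np.cos(np.radians(YAW)),0]);EY=-np.array([np.cos(np.radians(YAW)),np.sin(np.radians(YAW)),0])
def pose(ex,ey,z,th,yaw=YAW):
    "tool pose putting mirror's foot back corner mid at ex,ey,z (m), tilt th deg"
    y,t=np.radians([yaw,th]); uu=np.array([np.cos(y),np.sin(y),0]); ff=np.array([-np.sin(y),np.cos(y),0])
    ft=ff*np.cos(t)-UP*np.sin(t); nn=UP*np.cos(t)+ff*np.sin(t)
    c=ex*EX+ey*EY+z*UP-.095*ft-.007*nn
    R=np.c_[uu,ft,nn]@MR.T; return R,c-R@Mp
def mirror_now(o):
    M=o["tcp_rot"]@MR; c=o["tool_pos"]+o["tcp_rot"]@Mp; b=c+.095*M[:,1]+.007*M[:,2]
    yaw=np.degrees(np.arctan2(M[1,0],M[0,0])); th=np.degrees(np.arctan2(-M[2,1],M[2,2]))
    print("foot back corner ex,ey,z",(b@EX).round(4),(b@EY).round(4),b[2].round(4),"yaw",yaw.round(2),"tilt",th.round(2),"roll(u.z)",M[2,0].round(4))
E
python3 - <<'E'
from h import *; from bench import manip
o=manip.get_obs(); mirror_now(o)
print(np.linalg.det(MR)); q=o["qpos"]
for k in [(-.087,-.604,.085,20,10),(-.087,-.600,.09,30,11),(-.085,-.597,.095,45,12.5),(-.08,-.593,.095,60,14),(-.07,-.59,.095,75,15),(-.06,-.585,.095,90,15.03),(-.0405,-.585,.095,100,15.03),(-.0405,-.585,.05,100,15.03),(-.043,-.585,.05,115.5,15.03)]:
    R,p=pose(*k); t,w=go(o,R,p); q,e,er,P=ik(R,p,q); print(k,"p",p.round(3),"q",q.round(2).tolist(),"err",e.round(3),er.round(2),"wrist",P[2].round(2))
E
```

```text
foot back corner ex,ey,z -0.0835 -0.6099 0.0717 yaw 10.16 tilt 14.94 roll(u.z) -0.0021
1.0
travel [-2.54  0.41 -0.87] twist [ 0.004  0.085 -0.023]
(-0.087, -0.604, 0.085, 20, 10) p [ 0.616 -0.076  0.132] q [0.67, 1.05, -0.28, 1.41, -0.86, 1.41, -0.64] err 0.0 0.0 wrist [ 0.59 -0.33  0.22]
travel [-5.7   0.61 -0.76] twist [-0.012  0.252 -0.074]
(-0.087, -0.6, 0.09, 30, 11) p [ 0.613 -0.067  0.162] q [0.62, 0.92, -0.25, 1.48, -0.81, 1.32, -0.66] err 0.0 0.0 wrist [ 0.59 -0.3   0.29]
travel [-10.04   1.03   0.56] twist [-0.034  0.502 -0.155]
(-0.085, -0.597, 0.095, 45, 12.5) p [ 0.608 -0.043  0.2  ] q [0.52, 0.73, -0.2, 1.56, -0.72, 1.18, -0.72] err 0.0 0.0 wrist [ 0.58 -0.23  0.38]
travel [-13.49   2.07   3.12] twist [-0.052  0.75  -0.242]
(-0.08, -0.593, 0.095, 60, 14) p [ 0.598 -0.008  0.226] q [0.37, 0.56, -0.16, 1.65, -0.59, 1.01, -0.82] err 0.0 0.0 wrist [ 0.56 -0.15  0.45]
travel [-16.36   3.62   6.86] twist [-0.059  0.997 -0.328]
(-0.07, -0.59, 0.095, 75, 15) p [0.585 0.036 0.244] q [0.15, 0.43, -0.09, 1.74, -0.38, 0.84, -1.03] err 0.0 0.0 wrist [ 0.54 -0.04  0.49]
travel [-18.33   5.68  11.06] twist [-0.051  1.248 -0.403]
(-0.06, -0.585, 0.095, 90, 15.03) p [0.567 0.083 0.25 ] q [-0.16, 0.36, 0.04, 1.81, -0.06, 0.72, -1.4] err 0.0 0.0 wrist [0.5  0.07 0.51]
travel [-19.43   7.2   15.32] twist [-0.045  1.415 -0.453]
(-0.0405, -0.585, 0.095, 100, 15.03) p [0.555 0.128 0.249] q [-0.43, 0.36, 0.14, 1.83, 0.21, 0.71, -1.73] err 0.0 0.0 wrist [0.48 0.16 0.5 ]
travel [-15.09   7.49  16.47] twist [-0.045  1.415 -0.453]
(-0.0405, -0.585, 0.05, 100, 15.03) p [0.555 0.128 0.204] q [-0.43, 0.42, 0.15, 1.88, 0.22, 0.61, -1.75] err 0.0 0.0 wrist [0.48 0.16 0.46]
travel [-15.01   8.8   20.21] twist [-0.035  1.674 -0.531]
(-0.043, -0.585, 0.05, 115.5, 15.03) p [0.545 0.165 0.193] q [-0.78, 0.51, 0.34, 1.86, 0.51, 0.69, -2.12] err 0.0 0.0 wrist [0.45 0.26 0.43]
```

Request:
move_arm(
  steps=[
    {"travel": [-1.2,0.2,-0.4],"twist": [0.002,0.04,-0.01],"gripper": 0.05},
    {"travel": [-2.5,0.4,-0.8],"twist": [0.0,0.085,-0.023],"gripper": 0.05},
    {"travel": [-4.1,0.5,-0.8],"twist": [-0.005,0.168,-0.05],"gripper": 0.05},
    {"travel": [-5.7,0.6,-0.76],"twist": [-0.012,0.252,-0.074],"gripper": 0.05},
    {"travel": [-7.2,0.7,-0.4],"twist": [-0.02,0.335,-0.1],"gripper": 0.05},
    {"travel": [-8.7,0.9,0.1],"twist": [-0.027,0.42,-0.128],"gripper": 0.05},
    {"travel": [-10,1.0,0.6],"twist": [-0.034,0.502,-0.155],"gripper": 0.05},
    {"travel": [-11.2,1.4,1.4],"twist": [-0.04,0.585,-0.184],"gripper": 0.05},
    {"travel": [-12.4,1.7,2.2],"twist": [-0.046,0.668,-0.213],"gripper": 0.05},
    {"travel": [-13.5,2.1,3.1],"twist": [-0.052,0.75,-0.242],"gripper": 0.05},
  ],
)

```text
time_s: 5.6
tool_pos: [0.5978, -0.009, 0.2248]
tcp_rot: [[0.209, -0.969, 0.131], [-0.848, -0.113, 0.518], [-0.487, -0.219, -0.846]]
contact_force: [-0.3, 0.2, -2.6]
width: 0.0134
```

```bash
python3 - <<'E'
from h import *; from bench import manip
o=manip.get_obs(); show(o); mirror_now(o)
for k in [(-.08,-.593,.095,60,14),(-.07,-.59,.095,75,15),(-.06,-.585,.095,90,15.03),(-.0405,-.585,.095,100,15.03)]:
    go(o,*pose(*k))
E
```

```text
t 5.6 p [ 0.5978 -0.009   0.2248] z [ 0.131  0.518 -0.846] x [ 0.209 -0.848 -0.487] F [-0.3  0.2 -2.6] w 0.0134 q [0.33, 0.568, -0.12, 1.692, -0.618, 0.972, -0.788]
foot back corner ex,ey,z -0.0818 -0.5922 0.0926 yaw 14.0 tilt 60.54 roll(u.z) -0.0013
travel [-0.13 -0.09 -0.09] twist [ 0.001 -0.009  0.002]
travel [-5.03  0.35  0.59] twist [-0.005  0.24  -0.08 ]
travel [-9.73  1.38  2.2 ] twist [-0.002  0.493 -0.148]
travel [-13.73   2.07   4.47] twist [-0.     0.662 -0.192]
```

Request:
move_arm(
  steps=[
    {"travel": [-1.8,0.1,0.1],"twist": [0,0.08,-0.025],"gripper": 0.05},
    {"travel": [-3.4,0.2,0.3],"twist": [0,0.16,-0.053],"gripper": 0.05},
    {"travel": [-5.0,0.35,0.6],"twist": [-0.005,0.24,-0.08],"gripper": 0.05},
    {"travel": [-6.6,0.7,1.1],"twist": [-0.004,0.325,-0.103],"gripper": 0.05},
    {"travel": [-8.2,1.0,1.6],"twist": [-0.003,0.41,-0.125],"gripper": 0.05},
    {"travel": [-9.7,1.4,2.2],"twist": [-0.002,0.493,-0.148],"gripper": 0.05},
    {"travel": [-11.7,1.7,3.3],"twist": [0,0.578,-0.17],"gripper": 0.05},
    {"travel": [-13.7,2.1,4.5],"twist": [0,0.662,-0.192],"gripper": 0.05},
    {"travel": [-13.7,2.1,4.5],"twist": [0,0.662,-0.192],"gripper": 0.05},
    {"travel": [-13.7,2.1,4.5],"twist": [0,0.662,-0.192],"gripper": 0.05},
  ],
)

```text
time_s: 6.6
tool_pos: [0.5532, 0.1318, 0.249]
tcp_rot: [[0.261, -0.922, 0.287], [-0.95, -0.298, -0.094], [0.172, -0.248, -0.953]]
contact_force: [0.4, -1.2, -3.4]
width: 0.0131
```

```bash
python3 - <<'E'
from h import *; from bench import manip, optics
o=manip.get_obs(); show(o); mirror_now(o)
for k in [(-.0405,-.585,.065,100,15.03),(-.0405,-.585,.05,100,15.03)]: go(o,*pose(*k))
c=optics.read_camera("top"); W=cloud(c); s=optics.read_camera("side"); Ws=cloud(s)
for nm,V in(("top",W),("side",Ws)):
    P=V.reshape(-1,3);P=P[np.isfinite(P[:,0])]
    M=o["tcp_rot"]@MR; cc=o["tool_pos"]+o["tcp_rot"]@Mp; L=(P-cc)@M
    k=(abs(L[:,0])<.085)&(abs(L[:,1])<.10)&(abs(L[:,2])<.02); 
    if nm=="top": k&=(P[:,2]>.19)
    L=L[k]*1000
    print(nm,len(L),np.percentile(L,[1,10,50,90,99],axis=0).round(1).tolist())
    k2=(abs(L[:,2]-np.median(L[:,2]))<4)
    if nm=="side":
        Q=L[k2]; A=np.c_[Q[:,:2],np.ones(len(Q))]; print("plane tilt vs model (u,f) rad, off",np.linalg.lstsq(A,Q[:,2],rcond=None)[0].round(4)); print(cv2.minAreaRect(Q[:,:2].astype(np.float32)))
cv2.imwrite("pics/s3.png",np.hstack([cv2.resize(s["pixels"][130:290,160:330],None,fx=2.4,fy=2.4),cv2.resize(c["pixels"][120:260,180:340],None,fx=2.4,fy=2.75)[:384]]))
E
```

```text
t 6.6 p [0.5532 0.1318 0.249 ] z [ 0.287 -0.094 -0.953] x [ 0.261 -0.95   0.172] F [ 0.4 -1.2 -3.4] w 0.0131 q [-0.584, 0.377, 0.288, 1.869, 0.126, 0.666, -1.698]
foot back corner ex,ey,z -0.0355 -0.5842 0.0946 yaw 15.44 tilt 99.6 roll(u.z) -0.0021
travel [-0.14  0.7   2.91] twist [0.001 0.009 0.005]
travel [-0.4   1.07  4.34] twist [0.001 0.009 0.005]
top 380 [[-77.4, -97.9, -7.6], [-69.8, -95.4, -7.1], [18.7, -66.3, -4.6], [60.9, -13.8, 2.3], [70.0, -1.5, 6.1]]
side 2482 [[-75.6, -97.0, -8.3], [-62.3, -90.6, -0.3], [3.5, -27.5, 2.4], [59.0, 37.4, 5.2], [71.4, 53.5, 16.4]]
plane tilt vs model (u,f) rad, off [-0.0049 -0.0074  2.3386]
((-1.9594268798828125, -21.07532501220703), (156.83590698242188, 150.72471618652344), 89.98963928222656)
```

View pics/s3.png

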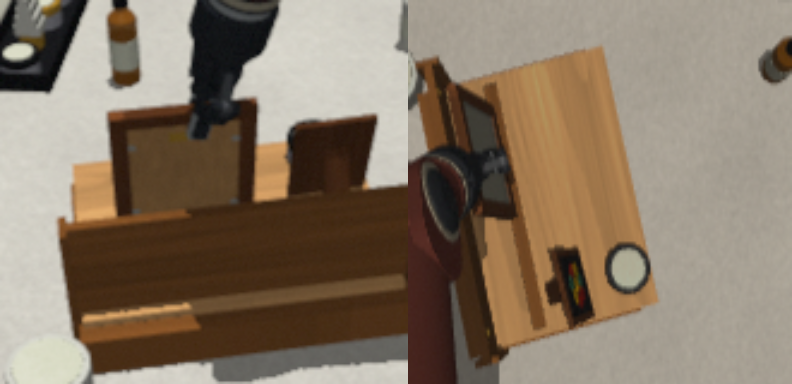

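```bash
python3 - <<'E'
from h import *
for nm in("side0","top0"):
    P=cloud(dict(np.load(nm+".npz"))).reshape(-1,3);P=P[np.isfinite(P[:,0])]
    X=P@EX*1000;Y=P@EY*1000;Z=P[:,2]*1000
    k=(X>0)&(X<60)&(abs(Y+529)<150)&(Z>175)&(Z<186); print(nm,"top of board ex",np.percentile(X[k],[3,10,50,90,97]).round(1),"z",np.median(Z[k]).round(1))
    k=(X>0)&(X<60)&(abs(Y+529)<150)&(Z>100)&(Z<170)
    if k.sum()>100: A=np.c_[Y[k]+529,Z[k]-140,np.ones(k.sum())]; print("  rear face ex",np.percentile(X[k],[3,10,50,90,97]).round(1),np.linalg.lstsq(A,X[k],rcond=None)[0].round(4))
    k=(X>-220)&(X<-100)&(Y>-540)&(Y<-480)&(Z>50)&(Z<70); print("  deck z",np.median(Z[k]).round(2))
    k=(abs(Y+600)<50)&(abs(Z-73)<5)&(X<-80)&(X>-300); print("  mirror z",np.median(Z[k]).round(2),"ex",np.percentile(X[k],[.5,99.5]).round(1))
E
```

```text
side0 top of board ex [19.1 21.8 28.9 32.9 34.4] z 180.2
  rear face ex [28.5 29.4 31.5 33.7 34.7] [-7.00000e-04  3.10000e-03  3.15759e+01]
  deck z 61.21
  mirror z 73.39 ex [-283.4 -102.5]
top0 top of board ex [19.2 20.1 24.9 30.  30.9] z 179.8
  rear face ex [18.3 18.8 19.2 19.5 19.7] [-6.00000e-04 -1.10000e-03  1.91388e+01]
  deck z 60.21
  mirror z 72.75 ex [-284.8  -93.4]
```

```bash
cat > chk.py <<'E'
from h import *; from bench import manip, optics
o=manip.get_obs(); show(o); mirror_now(o)
s=optics.read_camera("side"); P=cloud(s).reshape(-1,3);P=P[np.isfinite(P[:,0])]
M=o["tcp_rot"]@MR; cc=o["tool_pos"]+o["tcp_rot"]@Mp; L=(P-cc)@M*1000
k=(abs(L[:,0])<65)&(L[:,1]>-60)&(L[:,1]<40)&(abs(L[:,2])<14); L=L[k];L=L[abs(L[:,2]-np.median(L[:,2]))<4]
A=np.c_[L[:,:2],np.ones(len(L))]; print("back plane vs model: slope u,f, offset(exp 7)",np.linalg.lstsq(A,L[:,2],rcond=None)[0].round(4),len(L))
E
python3 chk.py; python3 - <<'E'
from h import *; from bench import manip
o=manip.get_obs(); mirror_now(o)
for k in [(-.0405,-.585,.065,100),(-.0405,-.585,.056,100),(-.0405,-.585,.05,100)]: go(o,*pose(*k))
E
```

```text
t 6.7 p [0.5546 0.1269 0.2498] z [ 0.287 -0.098 -0.953] x [ 0.252 -0.952  0.173] F [ 0.  -1.3 -2.3] w 0.0131 q [-0.578, 0.377, 0.291, 1.869, 0.126, 0.667, -1.699]
foot back corner ex,ey,z -0.0409 -0.5843 0.0954 yaw 14.91 tilt 99.66 roll(u.z) -0.0009
back plane vs model: slope u,f, offset(exp 7) [ 1.900e-03 -1.300e-03  5.441e+00] 1332
foot back corner ex,ey,z -0.0419 -0.5845 0.0957 yaw 14.8 tilt 99.66 roll(u.z) -0.0002
travel [-0.76  0.72  2.9 ] twist [ 0.001  0.005 -0.005]
travel [-0.92  0.94  3.76] twist [ 0.001  0.005 -0.005]
travel [-1.02  1.09  4.33] twist [ 0.001  0.005 -0.005]
```

Request:
move_arm(
  steps=[
    {"travel": [-0.35,0.1,0.4],"twist": [0,0.005,-0.003],"gripper": 0.05},
    {"travel": [-0.5,0.25,1.0],"twist": [0,0.005,-0.005],"gripper": 0.05},
    {"travel": [-0.65,0.4,1.6],"twist": [0,0.005,-0.005],"gripper": 0.05},
    {"travel": [-0.75,0.5,2.1],"twist": [0,0.005,-0.005],"gripper": 0.05},
    {"travel": [-0.85,0.65,2.6],"twist": [0,0.005,-0.005],"gripper": 0.05},
    {"travel": [-0.92,0.72,2.9],"twist": [0,0.005,-0.005],"gripper": 0.05},
    {"travel": [-0.92,0.72,2.9],"twist": [0,0.005,-0.005],"gripper": 0.05},
    {"travel": [-0.92,0.72,2.9],"twist": [0,0.005,-0.005],"gripper": 0.05},
    {"travel": [-0.92,0.72,2.9],"twist": [0,0.005,-0.005],"gripper": 0.05},
  ],
)

```text
time_s: 7.65
tool_pos: [0.5545, 0.1325, 0.2197]
tcp_rot: [[0.256, -0.922, 0.291], [-0.95, -0.296, -0.101], [0.179, -0.25, -0.951]]
contact_force: [0.1, -0.4, -2.0]
width: 0.0136
```

```bash
python3 chk.py; python3 - <<'E'
from h import *; from bench import manip
o=manip.get_obs(); mirror_now(o)
for k in [(-.0395,-.585,.065,100),(-.0395,-.585,.058,100),(-.0395,-.585,.05,100)]: go(o,*pose(*k))
E
```

```text
t 7.65 p [0.5545 0.1325 0.2197] z [ 0.291 -0.101 -0.951] x [ 0.256 -0.95   0.179] F [ 0.1 -0.4 -2. ] w 0.0136 q [-0.589, 0.417, 0.293, 1.908, 0.134, 0.589, -1.721]
foot back corner ex,ey,z -0.0363 -0.586 0.0654 yaw 15.22 tilt 99.98 roll(u.z) 0.0008
back plane vs model: slope u,f, offset(exp 7) [ 1.0000e-03 -7.8000e-03  5.2863e+00] 975
foot back corner ex,ey,z -0.0363 -0.586 0.0654 yaw 15.22 tilt 99.98 roll(u.z) 0.0007
travel [0.29 0.1  0.07] twist [-0.001  0.001  0.003]
travel [0.17 0.28 0.74] twist [-0.001  0.001  0.003]
travel [0.02 0.48 1.5 ] twist [-0.001  0.001  0.003]
```

Request:
move_arm(
  steps=[
    {"travel": [0.3,0.1,0.07],"twist": [0,0,0.003],"gripper": 0.05},
    {"travel": [0.3,0.1,0.07],"twist": [0,0,0.003],"gripper": 0.05},
    {"travel": [0.3,0.1,0.07],"twist": [0,0,0.003],"gripper": 0.05},
    {"travel": [0.25,0.2,0.4],"twist": [0,0,0.003],"gripper": 0.05},
    {"travel": [0.17,0.28,0.7],"twist": [0,0,0.003],"gripper": 0.05},
    {"travel": [0.14,0.32,0.9],"twist": [0,0,0.003],"gripper": 0.05},
    {"travel": [0.14,0.32,0.9],"twist": [0,0,0.003],"gripper": 0.05},
  ],
)

```text
time_s: 8.4
tool_pos: [0.554, 0.1292, 0.2096]
tcp_rot: [[0.254, -0.923, 0.289], [-0.951, -0.293, -0.102], [0.178, -0.249, -0.952]]
contact_force: [-0.2, 0.0, -2.7]
width: 0.0131
```

```bash
python3 - <<'E'
from h import *; from bench import manip
o=manip.get_obs(); show(o); mirror_now(o)
for k in [(-.0395,-.585,.052,100),(-.0395,-.585,.05,100)]: go(o,*pose(*k))
E
```

```text
t 8.4 p [0.554  0.1292 0.2096] z [ 0.289 -0.102 -0.952] x [ 0.254 -0.951  0.178] F [-0.2  0.  -2.7] w 0.0131 q [-0.582, 0.429, 0.292, 1.924, 0.133, 0.562, -1.72]
foot back corner ex,ey,z -0.0393 -0.5843 0.0553 yaw 15.06 tilt 99.95 roll(u.z) -0.0008
travel [-0.06  0.02  0.33] twist [0.001 0.001 0.   ]
travel [-0.09  0.07  0.52] twist [0.001 0.001 0.   ]
```

Request:
move_arm(
  steps=[
    {"travel": [-0.03,0.02,0.15],"twist": [0,0,0],"gripper": 0.05},
    {"travel": [-0.06,0.03,0.3],"twist": [0,0,0],"gripper": 0.05},
    {"travel": [-0.08,0.06,0.45],"twist": [0,0,0],"gripper": 0.05},
    {"travel": [-0.1,0.08,0.6],"twist": [0,0,0],"gripper": 0.05},
    {"travel": [-0.1,0.08,0.6],"twist": [0,0,0],"gripper": 0.05},
  ],
)

```text
time_s: 8.9
tool_pos: [0.5561, 0.1299, 0.2054]
tcp_rot: [[0.254, -0.922, 0.293], [-0.951, -0.293, -0.1], [0.178, -0.253, -0.951]]
contact_force: [-1.0, 0.6, 2.8]
width: 0.0133
```

```bash
python3 - <<'E'
from h import *; from bench import manip
o=manip.get_obs(); show(o); mirror_now(o)
E
```

```text
t 8.9 p [0.5561 0.1299 0.2054] z [ 0.293 -0.1   -0.951] x [ 0.254 -0.951  0.178] F [-1.   0.6  2.8] w 0.0133 q [-0.581, 0.437, 0.292, 1.927, 0.132, 0.547, -1.721]
foot back corner ex,ey,z -0.0391 -0.5872 0.0512 yaw 15.08 tilt 99.92 roll(u.z) 0.0034
```

```bash
python3 - <<'E'
from h import *; from bench import manip
o=manip.get_obs(); mirror_now(o)
for k in [(-.0395,-.586,.0525,101),(-.0405,-.586,.0525,105),(-.042,-.586,.0525,109),(-.042,-.586,.0525,112),(-.042,-.586,.0525,114),(-.042,-.586,.0525,115.5)]: print(k[3]);go(o,*pose(*k))
E
```

```text
foot back corner ex,ey,z -0.0391 -0.5872 0.0512 yaw 15.08 tilt 99.92 roll(u.z) 0.0034
101
travel [-0.23  0.03 -0.15] twist [-0.003  0.018 -0.005]
105
travel [-1.22  0.04 -0.13] twist [-0.003  0.086 -0.022]
109
travel [-2.16  0.07 -0.03] twist [-0.003  0.153 -0.04 ]
112
travel [-2.96  0.1   0.08] twist [-0.003  0.204 -0.054]
114
travel [-3.5   0.12  0.18] twist [-0.003  0.238 -0.062]
115.5
travel [-3.9   0.15  0.26] twist [-0.003  0.263 -0.069]
```

Request:
move_arm(
  steps=[
    {"travel": [-0.1,0,-0.25],"twist": [0,0.005,0],"gripper": 0.05},
    {"travel": [-0.3,0,-0.25],"twist": [0,0.018,-0.005],"gripper": 0.05},
    {"travel": [-0.8,0,-0.25],"twist": [0,0.052,-0.013],"gripper": 0.05},
    {"travel": [-1.22,0,-0.23],"twist": [0,0.086,-0.022],"gripper": 0.05},
    {"travel": [-1.7,0.03,-0.2],"twist": [0,0.12,-0.031],"gripper": 0.05},
    {"travel": [-2.16,0.05,-0.13],"twist": [0,0.153,-0.04],"gripper": 0.05},
    {"travel": [-2.56,0.05,-0.07],"twist": [0,0.178,-0.047],"gripper": 0.05},
    {"travel": [-2.96,0.05,-0.02],"twist": [0,0.204,-0.054],"gripper": 0.05},
    {"travel": [-2.96,0.05,-0.02],"twist": [0,0.204,-0.054],"gripper": 0.05},
  ],
)

```text
time_s: 9.8
tool_pos: [0.5462, 0.1588, 0.1979]
tcp_rot: [[0.242, -0.909, 0.34], [-0.892, -0.347, -0.291], [0.382, -0.233, -0.894]]
contact_force: [0.1, -0.8, -2.0]
width: 0.0132
```

```bash
python3 chk.py; python3 - <<'E'
from h import *; from bench import manip
o=manip.get_obs(); mirror_now(o)
for k in [(-.042,-.586,.0525,112),(-.042,-.586,.052,114),(-.042,-.586,.052,116)]: print(k[3]);go(o,*pose(*k))
E
```

```text
t 9.8 p [0.5462 0.1588 0.1979] z [ 0.34  -0.291 -0.894] x [ 0.242 -0.892  0.382] F [ 0.1 -0.8 -2. ] w 0.0132 q [-0.891, 0.519, 0.5, 1.926, 0.337, 0.593, -1.99]
foot back corner ex,ey,z -0.0408 -0.5845 0.0514 yaw 15.26 tilt 112.13 roll(u.z) -0.0021
back plane vs model: slope u,f, offset(exp 7) [ 0.0047 -0.0109  4.645 ] 187
foot back corner ex,ey,z -0.0413 -0.5848 0.0517 yaw 15.18 tilt 112.06 roll(u.z) -0.001
112
travel [ 0.11 -0.13 -0.01] twist [-0.    -0.     0.003]
114
travel [-0.45 -0.12  0.02] twist [-0.     0.034 -0.006]
116
travel [-1.   -0.12  0.02] twist [-0.     0.067 -0.015]
```

Request:
move_arm(
  steps=[
    {"travel": [-0.15,-0.05,0],"twist": [0,0.012,-0.002],"gripper": 0.05},
    {"travel": [-0.3,-0.1,0],"twist": [0,0.023,-0.004],"gripper": 0.05},
    {"travel": [-0.45,-0.1,0],"twist": [0,0.034,-0.006],"gripper": 0.05},
    {"travel": [-0.45,-0.1,0],"twist": [0,0.034,-0.006],"gripper": 0.05},
  ],
)

```text
time_s: 10.25
tool_pos: [0.5466, 0.1627, 0.197]
tcp_rot: [[0.234, -0.908, 0.349], [-0.881, -0.35, -0.319], [0.412, -0.232, -0.881]]
contact_force: [-0.3, 0.1, -2.8]
width: 0.0134
```

```bash
python3 - <<'E'
from h import *; from bench import manip
o=manip.get_obs(); show(o); mirror_now(o)
for k in [(-.042,-.586,.052,115),(-.042,-.586,.052,116),(-.042,-.586,.052,117)]: print(k[3]);go(o,*pose(*k))
E
```

```text
t 10.25 p [0.5466 0.1627 0.197 ] z [ 0.349 -0.319 -0.881] x [ 0.234 -0.881  0.412] F [-0.3  0.1 -2.8] w 0.0134 q [-0.929, 0.538, 0.527, 1.92, 0.36, 0.604, -2.026]
foot back corner ex,ey,z -0.0419 -0.5861 0.0523 yaw 15.01 tilt 113.99 roll(u.z) 0.0007
115
travel [-0.27  0.01  0.02] twist [-0.     0.017 -0.005]
116
travel [-0.55  0.01  0.02] twist [-0.     0.034 -0.009]
117
travel [-0.82  0.01  0.01] twist [-0.     0.051 -0.014]
```

Request:
move_arm(
  steps=[
    {"travel": [-0.15,0,0.03],"twist": [0,0.009,-0.002],"gripper": 0.05},
    {"travel": [-0.27,0,0.06],"twist": [0,0.017,-0.005],"gripper": 0.05},
    {"travel": [-0.4,0,0.08],"twist": [0,0.026,-0.007],"gripper": 0.05},
    {"travel": [-0.55,0,0.1],"twist": [0,0.034,-0.009],"gripper": 0.05},
    {"travel": [-0.55,0,0.1],"twist": [0,0.034,-0.009],"gripper": 0.05},
    {"travel": [-0.55,0,0.1],"twist": [0,0.034,-0.009],"gripper": 0.05},
  ],
)

```text
time_s: 10.85
tool_pos: [0.546, 0.1661, 0.1943]
tcp_rot: [[0.229, -0.906, 0.356], [-0.866, -0.356, -0.35], [0.444, -0.229, -0.866]]
contact_force: [0.7, -0.6, -2.6]
width: 0.0133
```

```bash
python3 - <<'E'
from h import *; from bench import manip, optics
o=manip.get_obs(); show(o); mirror_now(o)
s=optics.read_camera("side");c=optics.read_camera("top")
cv2.imwrite("pics/s4.png",np.hstack([cv2.resize(s["pixels"][130:290,160:330],None,fx=2.4,fy=2.4),cv2.resize(c["pixels"][130:230,180:270],None,fx=4.2,fy=3.84)]))
for k in [(-.042,-.586,.0515,117)]: print(k[3]);go(o,*pose(*k))
E
```

```text
t 10.85 p [0.546  0.1661 0.1943] z [ 0.356 -0.35  -0.866] x [ 0.229 -0.866  0.444] F [ 0.7 -0.6 -2.6] w 0.0133 q [-0.967, 0.56, 0.554, 1.918, 0.383, 0.613, -2.06]
foot back corner ex,ey,z -0.0436 -0.5863 0.0518 yaw 14.92 tilt 116.03 roll(u.z) 0.001
117
travel [-0.42  0.01 -0.06] twist [ 0.     0.016 -0.006]
```

View pics/s4.png

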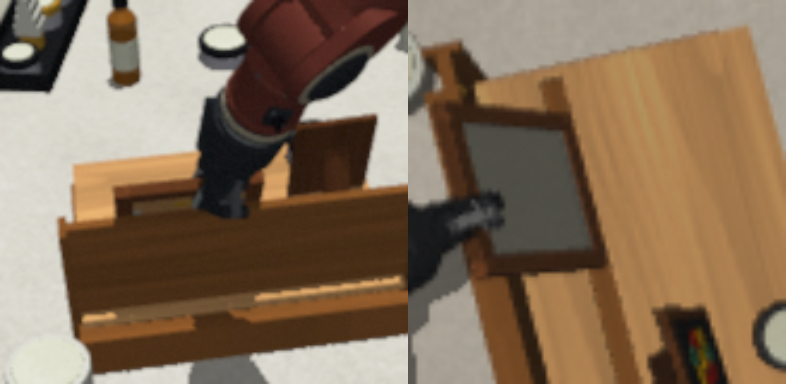

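Request:
move_arm(
  steps=[
    {"travel": [-0.12,0,0.02],"twist": [0,0.008,-0.002],"gripper": 0.05},
    {"travel": [-0.25,0,0.04],"twist": [0,0.016,-0.004],"gripper": 0.05},
    {"travel": [-0.25,0,0.06],"twist": [0,0.016,-0.004],"gripper": 0.05},
    {"travel": [-0.25,0,0.06],"twist": [0,0.016,-0.004],"gripper": 0.05},
  ],
)

```text
time_s: 11.35
tool_pos: [0.5461, 0.1662, 0.1942]
tcp_rot: [[0.223, -0.906, 0.36], [-0.859, -0.357, -0.366], [0.46, -0.228, -0.858]]
contact_force: [-1.7, -5.8, 6.5]
width: 0.0134
```

```bash
python3 - <<'E'
from h import *; from bench import manip, optics
o=manip.get_obs(); show(o); mirror_now(o); print(o["torque"])
s=optics.read_camera("top");P=cloud(s).reshape(-1,3);P=P[np.isfinite(P[:,0])]
M=o["tcp_rot"]@MR; cc=o["tool_pos"]+o["tcp_rot"]@Mp; L=(P-cc)@M*1000
k=(abs(L[:,0])<65)&(L[:,1]>-35)&(L[:,1]<80)&(abs(L[:,2])<14); L=L[k];L=L[abs(L[:,2]-np.median(L[:,2]))<4]
A=np.c_[L[:,:2],np.ones(len(L))]; print("glass plane vs model: slope u,f, offset(exp -7)",np.linalg.lstsq(A,L[:,2],rcond=None)[0].round(4),len(L))
E
```

```text
t 11.35 p [0.5461 0.1662 0.1942] z [ 0.36  -0.366 -0.858] x [ 0.223 -0.859  0.46 ] F [-1.7 -5.8  6.5] w 0.0134 q [-0.984, 0.569, 0.569, 1.916, 0.393, 0.618, -2.075]
foot back corner ex,ey,z -0.0461 -0.5863 0.0528 yaw 14.73 tilt 117.07 roll(u.z) 0.0022
[ 0.325789    0.85790918 -0.07486191]
glass plane vs model: slope u,f, offset(exp -7) [-2.0000e-04  4.9000e-03 -3.6422e+00] 645
```

Request:
move_arm(
  steps=[
    {"travel": [0.08,0,-0.05],"twist": [0,-0.004,0],"gripper": 0.05},
    {"travel": [0.08,0,-0.05],"twist": [0,-0.004,0],"gripper": 0.15},
    {"travel": [0.08,0,-0.05],"twist": [0,-0.004,0],"gripper": 0.18},
    {"travel": [0.08,0,-0.05],"twist": [0,-0.004,0],"gripper": 0.22},
    {"travel": [0.08,0,-0.05],"twist": [0,-0.004,0],"gripper": 0.26},
    {"travel": [0.08,0,-0.05],"twist": [0,-0.004,0],"gripper": 0.3},
    {"travel": [0.08,0,-0.05],"twist": [0,-0.004,0],"gripper": 0.3},
    {"travel": [0.08,0,-0.05],"twist": [0,-0.004,0],"gripper": 0.3},
  ],
  force=20,
)

```text
time_s: 12.2
tool_pos: [0.5455, 0.1683, 0.1933]
tcp_rot: [[0.229, -0.905, 0.359], [-0.861, -0.361, -0.359], [0.455, -0.227, -0.861]]
contact_force: [-0.0, 0.4, 0.1]
width: 0.0256
```

```bash
cat > chk2.py <<'E'
from h import *; from bench import manip, optics; import sys
o=manip.get_obs(); show(o)
s=optics.read_camera("top");P=cloud(s).reshape(-1,3);P=P[np.isfinite(P[:,0])]
X=P@EX*1000;Y=P@EY*1000;Z=P[:,2]*1000
k=(X>-52)&(X<15)&(Y>-650)&(Y<-522)&(Z>72)&(Z<190); A=np.c_[Z[k],Y[k]+586,np.ones(k.sum())]; x=X[k]
for _ in range(6):
    c=np.linalg.lstsq(A,x,rcond=None)[0]; g=abs(A@c-x)<4; A,x=A[g],x[g]
print("glass: lean deg",np.degrees(np.arctan(c[0])).round(2),"yaw err deg",np.degrees(np.arctan(c[1])).round(2),"ex at z60",(c[0]*60+c[2]).round(1),len(x))
q=(abs(X-c[0]*Z-c[2]-0*Y)<5)&(X>-60)&(X<60)&(Y<-490)&(Y>-700); print("ey range",np.percentile(Y[q],[1,99]).round(1),"z range",np.percentile(Z[q],[1,99]).round(1))
v=optics.read_camera("side")
cv2.imwrite(sys.argv[1],np.hstack([cv2.resize(v["pixels"][130:290,160:330],None,fx=2.4,fy=2.4),cv2.resize(s["pixels"][130:250,180:290],None,fx=3.5,fy=3.2)]))
np.savez("last.npz",**s)
E
python3 chk2.py pics/s5.png
```

```text
t 12.2 p [0.5455 0.1683 0.1933] z [ 0.359 -0.359 -0.861] x [ 0.229 -0.861  0.455] F [-0.   0.4  0.1] w 0.0256 q [-0.98, 0.567, 0.562, 1.916, 0.39, 0.616, -2.07]
glass: lean deg 26.42 yaw err deg 0.04 ex at z60 -53.2 695
ey range [-672.8 -509.3] z range [ 52.2 227.1]
```

View pics/s5.png

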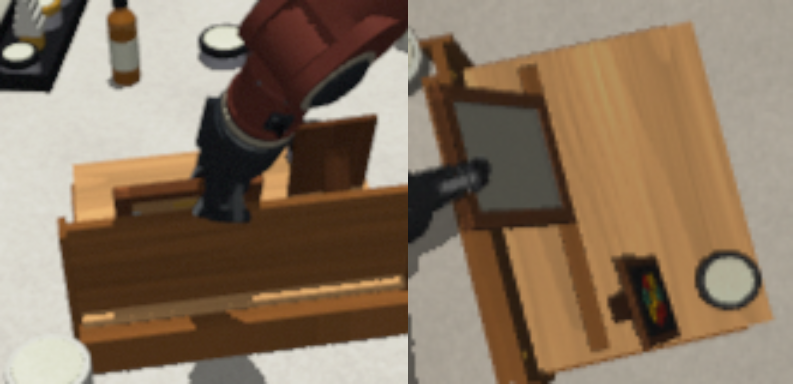

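Request:
move_arm(
  steps=[
    {"travel": [0,0,-0.6],"twist": [0,0,0],"gripper": 0.3},
    {"travel": [0,0,-1.5],"twist": [0,0,0],"gripper": 0.3},
    {"travel": [0,0,-3],"twist": [0,0,0],"gripper": 0.3},
    {"travel": [0,0,-5],"twist": [0,0,0],"gripper": 0.3},
    {"travel": [0,0,-8],"twist": [0,0,0],"gripper": 0.3},
    {"travel": [0,0,-12],"twist": [0,0,0],"gripper": 0.3},
    {"travel": [0,0,-15],"twist": [0,0,0],"gripper": 0.3},
    {"travel": [0,0,-15],"twist": [0,0,0],"gripper": 0.3},
    {"travel": [0,0,-15],"twist": [0,0,0],"gripper": 0.3},
  ],
)

```text
time_s: 13.2
tool_pos: [0.4915, 0.2221, 0.3232]
tcp_rot: [[0.229, -0.905, 0.36], [-0.861, -0.36, -0.359], [0.454, -0.228, -0.861]]
contact_force: [0.4, -0.6, -0.4]
width: 0.026
```

```bash
python3 chk2.py pics/s6.png; python3 - <<'E'
from h import *
for nm in ("top0","last"):
    W=cloud(dict(np.load(nm+".npz"))); r={}
    for k,(u,v,d) in dict(tin=(271,217,12),picture=(248,224,14),flat_tin=(353,180,14),spray=(337,141,12),jar=(172,148,13),carton=(143,172,13)).items():
        q=W[v-d:v+d,u-d:u+d].reshape(-1,3); q=q[q[:,2]>(.08 if k in("tin","picture") else .018)]; r[k]=(np.mean(q,0)*1000).round(1).tolist()
    print(nm,r)
E
```

```text
t 13.2 p [0.4915 0.2221 0.3232] z [ 0.36  -0.359 -0.861] x [ 0.229 -0.861  0.454] F [ 0.4 -0.6 -0.4] w 0.026 q [-1.163, 0.379, 0.575, 1.771, 0.388, 0.995, -2.084]
glass: lean deg 26.25 yaw err deg 0.09 ex at z60 -52.9 711
ey range [-668.9 -509.3] z range [ 51.1 226.9]
top0 {'tin': [443.2, -79.0, 94.4], 'picture': [418.3, 4.9, 144.0], 'flat_tin': [589.6, -386.2, 32.7], 'spray': [721.2, -307.5, 102.4], 'jar': [688.1, 283.9, 61.4], 'carton': [602.4, 398.8, 30.9]}
last {'tin': [443.2, -79.0, 94.1], 'picture': [418.2, 5.0, 143.9], 'flat_tin': [589.9, -386.2, 32.2], 'spray': [721.3, -307.5, 101.1], 'jar': [688.1, 284.1, 61.5], 'carton': [602.5, 398.2, 31.3]}
```

View pics/s6.png

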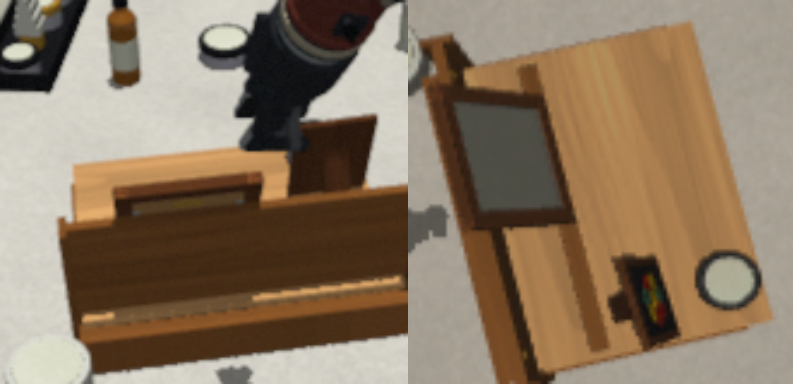

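The picture shows the mirror standing in the slot, glass to the front, its top on the backboard. The gripper is clear of it and the bystanders measured from the top view have not moved. I am handing in.

```bash
python3 -c "
from bench import manip
print(manip.close_job())"
```

```text
the job is handed in; nothing more can be done
None
```

The mirror is standing with its foot in the slot and its top leaned back on the backboard, glass to the front. I handed the job in at about 13 s of the 54 s allowed. To get it there I lifted its overhanging top edge with the lower finger, gripped it, swung it upright over the deck and lowered its foot into the slot. I then leaned it back until it touched, and let go.

**Last checks, gripper clear of the mirror:**
- **Lean:** about 26.3°, within the expected 13 to 30°.
- **Squareness:** within 0.1° of the slot.
- **Foot:** it touched down about 9 mm below the deck top, and the last view shows it in the slot. The glass crosses the deck level about 3.5 mm behind the slot's front wall.
- **Forces:** contact forces read at the end of each move stayed under about 10 N. I did not read them within moves.
- **Other goods:** the picture, tin, flat tin, spray, jar and carton matched their starting positions to within about 1.5 mm. I did not re-measure the serum or the tube; the arm felt no contact near either.

**Disagreement:** while I held the mirror, the cameras put its face 1.5 to 3.5 mm from where the gripper pose said it was. I adjusted the lowering into the slot for part of this and leaned it back by touch.

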